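Refit the oil filler plug of a lab mill's gear case

ROBOT

A 6-joint arm with a two-finger parallel gripper is mounted at the origin on the work surface. World frame = base frame: x ahead of the robot, y to its left, z up, the work surface at z = 0. Lengths are in m, angles in degrees, forces in N, time in s.
With the tool pointing down it reaches from about 0.25 to 0.725 m from the base axis. Payload 9.7 kg.
Tool frame: the origin (TCP) lies midway between the tips of the shut fingers; the grasp point (between the pads) lies bot.grasp_offset behind it (bot.grasp_offset is the distance from the TCP to the grasp point, in m); x points along the fingers, y is the direction in which the jaws open and shut, and the axes are right-handed (so a half turn about x gives the same grasp; the last joint's range is limited). The gripper opens to 85 mm and grips with 20 to 120 N. Pads are 22 mm wide; open, the fingers measure 114 mm over their backs; the gripper's body (76 mm by 85 mm) begins 54 mm behind the grasp point. The pads swing forward as they close: fully open they stand 13 mm farther back than shut.
Start: joints at [-72.365, 4.979, 10.078, 95.1, 0, 90], TCP at [0.167, -0.524, 0.231] pointing down, gripper open.
Joint ranges: [-179.16, 179.16], [-48.56, 103.87], [-65.8, 70.77], [-126.05, 130.52], [-82.76, 87.17], [-180, 180]. Speed limits (degrees/s): [127.2, 127.2, 147.25, 180, 180, 180].

INTERFACE

Orientations are given as [roll, pitch, yaw] about the fixed x, y, z axes, in that order (R = Rz(yaw) Ry(pitch) Rx(roll)).
In Python, from workcell import status, camera, bot gives the robot as it stands.
- The arm moves only by the shell command python3 -m jog 'ROWS' [OPENING] [FORCE]. ROWS is text: rows parted by semicolons, each of 4 numbers parted by spaces: the shift along the tool's x, y, z in mm, then the turn about the tool's x in degrees. A call has exactly 8 rows; each row is the pose to reach, as a shift and turn from the pose commanded when the call began, along the tool's axes at that moment; what a row does not reach only later rows make up. A row lasts 1/8 s, in which the tool goes at most 62.5 mm and 10.7 degrees, less where a joint would pass 70% of its speed; a pose out of reach is approached as far as the arm can. A call with a gripper value outside its range is refused whole. OPENING is the opening, from 0 (shut) to 1 (fully open), set as the call begins (- or left out, the last holds). The fingers move at their own pace and stop on an object; FORCE is the grip in N (left out, the last holds). Time passes only in rows, so rows that repeat a pose let the fingers close, or fill a call up. It gives the time, the measured TCP pose, the force and the opening at its end, in the units of the state.
- status.get_obs(): the state, without advancing time (a new reading comes with each control period).
- camera(name): name is "scene" or "top"; returns a dict with "color" (420x560x3 uint8, red, green, blue), "vfov" (degrees; the focal length in pixels is half the picture's height over the tangent of half this angle, whatever the lens; pixels are square), "cx", "cy" (the principal point, pixels), "rvec" (rotation vector, rad) and "tvec" (3), from world to camera coordinates, as OpenCV has them. Camera axes: x right, y down, z forward; pixel columns grow to the right and rows downward; lengths in m; the calibration is good to about 2 mm. A picture is of the moment at which its call begins. There is no depth.
- bot.job_done(): hands the job in, once; it reports no verdict.
The state is a dict: "time": time; "q": joint angles; "qd": joint speeds; "joint_efforts": joint torques, N m; "ee_pos": TCP position; "tcp_rot": TCP orientation; "wrist_force": force on the tool from outside, world axes, zero at the start; "torque": the same for the moment, N m; "opening": finger opening in m.
Only numpy, scipy, OpenCV 4.12 (cv2) and the standard library are available. Lean on these libraries where they do the work, as an engineer would, in place of code of your own. Each camera call takes 0.05 s, during which the arm holds its last target. There are 200 camera calls.

TASK

Take the brass filler plug from the blue tray and screw it fully home, clockwise, into the threaded port on top of the grey gear case, without cross-threading or forcing it: with the plug resting square in the port, first turn it backward (anticlockwise) until you feel the thread starts drop in, and only then drive it forward until its flange sits down on the rim. Turn gently and stop as soon as it comes up against a stop, let go, and leave the bearing, the oil can and the beaker where they are.

Things in the scene. Friction and masses are not known exactly. Their poses are not given: they have to be found in the camera images.
- plug: loose brass filler plug, 49 mm tall, about 0.16 kg, upright in the tray. Origin at the centre of its underside, z up its axis. Stem radius 15 mm from 0 to 21 mm (foot chamfered to radius 12 over 4 mm); flange radius 28 mm from 21 to 25 mm; hexagon head 32 mm across flats (37 across corners) from 25 to 49 mm. x axis square to one pair of flats; the other pairs at +-60 degrees
- plug_seat (a point): point on the plug's axis at the underside of its flange, 21 mm above the plug's origin; axes as the plug's. Below it the stem carries three thread lugs 120 degrees apart (one along the x axis), reaching radius 21.5 mm, 7 mm wide, 4 mm high, their undersides 15 mm below this point
- case: grey painted gear case fixed to the bench, 150 x 130 mm, top face 54 mm high, with a raised aluminium collar (outer radius 29 mm) on top; origin at the centre of its underside, z up
- port (a point): centre of the port's mouth, level with the collar's rim, 78 mm above the bench; z up. Bore radius 24.5 mm; the stem passes inside the thread with 2 mm of play all round. Coarse three-start right-hand thread (clockwise seen from above screws in); its starts lie at an angle that differs every time and is not measured
- tray: blue plastic parts tray fixed to the bench, 130 x 130 mm, walls 18 mm high and 4 mm thick, floor 4 mm thick; origin at the centre of its underside
- bearing: steel ball bearing lying flat, 52 mm diameter, 18 mm high; origin at centre of its underside; to be left alone
- oil_can: red oil can with brass cap, 48 mm diameter, 100 mm tall; origin at centre of its underside; to be left alone
- beaker: clear beaker, 64 mm diameter, 85 mm tall; origin at centre of its underside; to be left alone
- thread_start (a point): point on the port's axis 11 mm below the rim. Lugs on top of the thread: flange 8 to 16 mm above the rim; clockwise then jams them on an upright wall. Turned anticlockwise, at most 115 degrees, they climb the crest and all fall into the starts: flange then 4 to 5 mm above the rim, with a hard stop at most 15 degrees behind
- thread_end (a point): point on the port's axis 16 mm below the rim, where the lugs finish. From the starts about 85 degrees clockwise lowers the flange onto the rim (0 mm) and ends at a hard stop. The plug's weight is enough for it to drop and follow the thread when turned by loosely closed fingers

How it is judged:
By the outcome, as a careful person would: the job done as asked, in the order asked, and still so for the second after the job is handed in, with the robot touching nothing.
It also fails if it takes over 72 s, if anything falls off the work surface, if the arm or the gripper's body presses on something with over 40 N, if the wrist force passes 120 N, or if a joint passes its speed limit or range.

## Working session

There is one attempt and no reset: what is moved stays moved. The work goes in short steps, Python scripts to look and compute and a shell command to move; the robot and the scene stay as the last step left them, time stands still between calls to the robot, and variables do not carry over. Pictures are saved under pics/ and viewed, about 8 in all and at most 12, crops included, and the job is handed in when it is done.

```bash
mkdir -p pics
cat > h.py <<'E'
import numpy as np, cv2
from workcell import status, camera, bot
def cam(n):
    c=camera(n); h,w=c["color"].shape[:2]; f=h/2/np.tan(np.radians(c["vfov"])/2)
    c["K"]=np.array([[f,0,c["cx"]],[0,f,c["cy"]],[0,0,1.]]); c["R"]=cv2.Rodrigues(np.array(c["rvec"],float))[0]; c["t"]=np.array(c["tvec"],float).ravel(); return c
def ray(c,u,v,z):
    d=c["R"].T@np.linalg.solve(c["K"],[u,v,1.]); o=-c["R"].T@c["t"]; return o+d*(z-o[2])/d[2]
def proj(c,p):
    q=c["K"]@(c["R"]@np.array(p)+c["t"]); return q[:2]/q[2]
def save(c,name,crop=None,s=1):
    im=c["color"][:,:,::-1]
    if crop: x0,y0,x1,y1=crop; im=im[y0:y1,x0:x1]
    cv2.imwrite("pics/"+name,cv2.resize(im,None,fx=s,fy=s,interpolation=cv2.INTER_CUBIC))
E
python3 - <<'E'
from h import *
o=status.get_obs(); print(o, bot.grasp_offset)
for n in("top","scene"):
    c=cam(n); save(c,n+"0.png"); print(n,c["vfov"],c["cx"],c["cy"],-c["R"].T@c["t"], c["R"].round(2).tolist(), {k:v for k,v in c.items() if k not in("color","K","R")})
E
ls
```

```text
{'time': 0.0, 'q': array([-7.23634713e+01,  5.01189641e+00,  1.00335817e+01,  9.50996012e+01,
       -2.88400459e-04,  9.00000158e+01]), 'qd': array([-0.05745316, -0.0251671 , -0.08509712,  0.08593159, -0.04758192,
       -0.02662744]), 'joint_efforts': array([-2.36233054e-04, -5.20396936e+01,  4.64796424e+01,  1.68113282e-02,
        5.77559240e-05,  6.45220197e-06]), 'ee_pos': array([ 0.16656536, -0.52392612,  0.23056762]), 'tcp_rot': array([-89.78790883,  89.92208357, 107.84860425]), 'wrist_force': array([ 0.14828039,  0.85988303, -0.31070997]), 'torque': array([-0.01968078, -0.02945037,  0.00738522]), 'opening': 0.08550568599279432} 0.0187
top 56.68412696143454 279.3639889870534 212.62392610708307 [ 0.50805534 -0.0085362   0.70436606] [[0.01, -1.0, -0.02], [-0.99, -0.01, -0.16], [0.16, 0.02, -0.99]] {'vfov': 56.68412696143454, 'cx': 279.3639889870534, 'cy': 212.62392610708307, 'rvec': array([ 2.13778718, -2.12363769,  0.15163147]), 'tvec': array([-0.00098947,  0.61319116,  0.61507745]), 't': array([-0.00098947,  0.61319116,  0.61507745])}
scene 47.44800375482699 283.30092209297766 206.15204254052702 [0.96823879 0.03974855 0.63376617] [[-0.11, 0.99, 0.01], [0.84, 0.1, -0.53], [-0.53, -0.05, -0.85]] {'vfov': 47.44800375482699, 'cx': 283.30092209297766, 'cy': 206.15204254052702, 'rvec': array([ 1.80242067,  2.01765639, -0.56778992]), 'tvec': array([ 0.05980812, -0.48428167,  1.05005719]), 't': array([ 0.05980812, -0.48428167,  1.05005719])}
h.py
pics
```

View pics/top0.png

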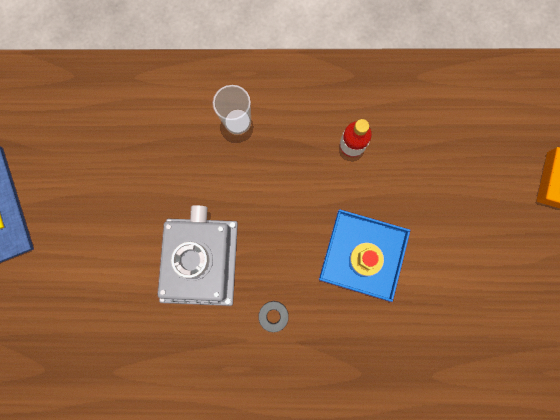

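View pics/scene0.png

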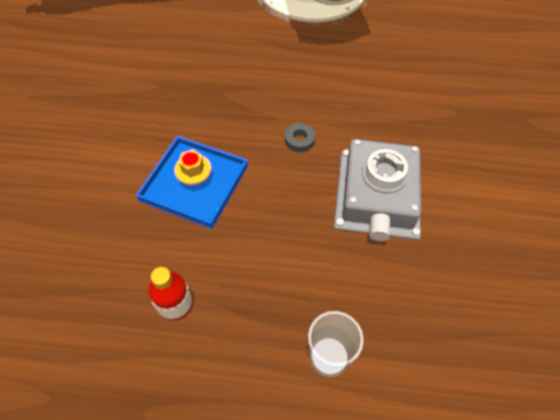

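Top view: plug at about (369,260) with a red top, in the tray; port at (191,260). Scene view: plug at about (192,165), port at (387,170). Now the fine measurement.

Run:
```python
from h import *
c=cam("top"); s=cam("scene")
for n,c,box,pb in(("top",c,(335,225,405,295),(160,230,222,290)),("scene",s,(165,140,225,195),(355,140,420,200))):
    im=cv2.cvtColor(c["color"],cv2.COLOR_RGB2HSV)
    def roi(m,b):
        z=np.zeros_like(m); x0,y0,x1,y1=b; z[y0:y1,x0:x1]=m[y0:y1,x0:x1]; return z
    H,S,V=cv2.split(im)
    red=roi((((H<8)|(H>172))&(S>150)&(V>120)).astype(np.uint8),box)
    yel=roi(((H>=12)&(H<35)&(S>120)&(V>80)).astype(np.uint8),box)|red
    for nm,m,z in(("red",red,.053),("yel",yel,.029)):
        k=max(cv2.findContours(m,cv2.RETR_EXTERNAL,cv2.CHAIN_APPROX_NONE)[0],key=cv2.contourArea)
        (u,v),r=cv2.minEnclosingCircle(k); M=cv2.moments(k)
        w=np.array([ray(c,*p[0],z)[:2] for p in k]); (cc,rr)=cv2.minEnclosingCircle(w.astype(np.float32))
        print(n,nm,(M["m10"]/M["m00"],M["m01"]/M["m00"]),ray(c,M["m10"]/M["m00"],M["m01"]/M["m00"],z),"enc",cc,rr)
    col=roi(((S<40)&(V>175)).astype(np.uint8),pb)
    k=max(cv2.findContours(col,cv2.RETR_EXTERNAL,cv2.CHAIN_APPROX_NONE)[0],key=cv2.contourArea)
    w=np.array([ray(c,*p[0],.078)[:2] for p in k],np.float32); print(n,"collar",cv2.minEnclosingCircle(w),cv2.fitEllipse(w))
def up(c,b): 
    x0,y0,x1,y1=b; return cv2.resize(c["color"][y0:y1,x0:x1,::-1],(390,290),interpolation=cv2.INTER_CUBIC)
t=cam("top")
cv2.imwrite("pics/z.png",np.vstack([np.hstack([up(t,(335,235,405,287)),up(t,(156,234,226,286))]),np.hstack([up(s,(160,140,230,192)),up(s,(350,145,420,197))])]))
```

```text
top red (369.92024539877303, 258.0) [ 0.53716087 -0.14769122  0.053     ] enc (0.5371876955032349, -0.1478019654750824) 0.01275459211319685
top yel (366.60360962566847, 258.91377005347596) [ 0.5366311  -0.14709676  0.029     ] enc (0.537077784538269, -0.14717674255371094) 0.02735518105328083
top collar ((0.5309849977493286, 0.14297762513160706), 0.06690040975809097) ((0.5313218832015991, 0.14265313744544983), (0.11096184700727463, 0.11190472543239594), 40.60382080078125)
scene red (189.75843454790822, 158.31848852901484) [ 0.53837709 -0.14493906  0.053     ] enc (0.5377320647239685, -0.14549805223941803) 0.012096250429749489
scene yel (192.12955974842768, 168.23857442348006) [ 0.53935392 -0.14475214  0.029     ] enc (0.5371027588844299, -0.1464095115661621) 0.032157521694898605
scene collar ((0.5454383492469788, 0.1466212123632431), 0.06847187876701355) ((0.5446416735649109, 0.14659208059310913), (0.10658010095357895, 0.11709514260292053), 80.25043487548828)
```

View pics/z.png

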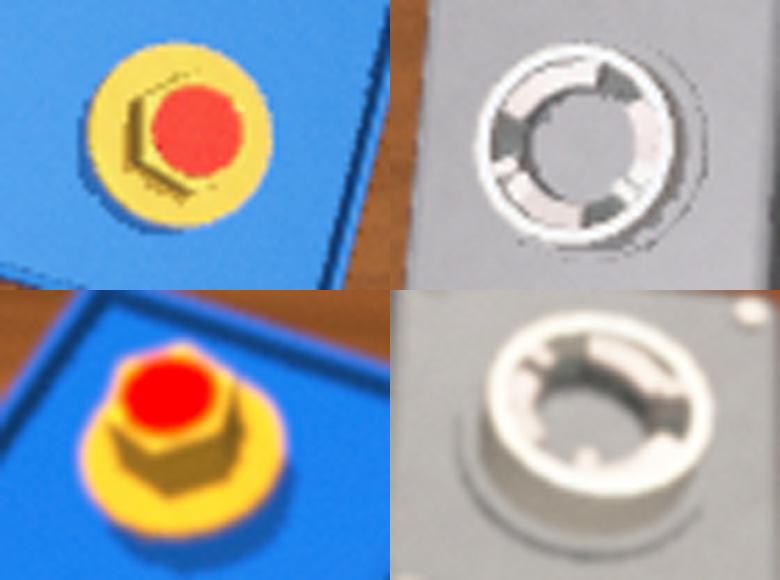

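```bash
cat >> h.py <<'E'
from scipy.spatial.transform import Rotation as Ro
def pose():
    o=status.get_obs(); R=Ro.from_euler("xyz",o["tcp_rot"],degrees=True).as_matrix(); return o,np.array(o["ee_pos"]),R
def rep():
    o,p,R=pose(); print("t",round(o["time"],2),"p",p.round(4),"yjaw",np.degrees(np.arctan2(R[1,1],R[0,1])).round(1),"tilt",R[2].round(3),"q6",round(o["q"][5],1),"F",o["wrist_force"].round(1),"T",o["torque"].round(2),"op",round(o["opening"],4))
E
python3 - <<'E'
from h import *
rep(); o,p,R=pose(); print("R",R.round(3).tolist())
t=cam("top"); s=cam("scene")
for c,(u,v) in((t,(189.2,259.7)),(s,(387.7,165.5))): print("port",ray(c,u,v,.078), "edge", [ray(c,u+d,v,.078)[:2].round(4) for d in((-18,18) if c is t else (-20.2,20.2))])
# ellipse fit of collar rim by white threshold in scene/top
for n,c,b in(("t",t,(165,238,215,282)),("s",s,(360,145,416,190))):
    V=cv2.cvtColor(c["color"],cv2.COLOR_RGB2HSV); x0,y0,x1,y1=b; 
    for th in(215,225,235):
        m=((V[y0:y1,x0:x1,1]<45)&(V[y0:y1,x0:x1,2]>th)).astype(np.uint8)
        k=max(cv2.findContours(m,cv2.RETR_EXTERNAL,cv2.CHAIN_APPROX_NONE)[0],key=cv2.contourArea)
        w=np.array([ray(c,p[0][0]+x0,p[0][1]+y0,.078)[:2] for p in k],np.float32); print(n,th,cv2.minEnclosingCircle(w))
hx=[(182,343),(237,377),(228,430),(170,455),(113,420),(120,358)]
w=np.array([ray(s,a/5.571+160,(b-290)/5.577+140,.053)[:2] for a,b in hx]); e=np.roll(w,-1,0)-w
print("hex ctr",w.mean(0)," normals mod60",(np.degrees(np.arctan2(e[:,1],e[:,0]))+90)%60, np.linalg.norm(e,axis=1))
hx=[(142,97),(145,158),(192,190)]; w=np.array([ray(t,a/5.571+335,b/5.577+235,.053)[:2] for a,b in hx]); e=np.diff(w,axis=0); print((np.degrees(np.arctan2(e[:,1],e[:,0]))+90)%60,np.linalg.norm(e,axis=1))
for g in((620,80),(507,135),(605,210)):
    a=ray(t,(g[0]-390)/5.571+156,g[1]/5.577+234,.065)-ray(t,189.2,259.7,.078); print("gap",np.degrees(np.arctan2(a[1],a[0])))
E
```

```text
t 0.25 p [ 0.1666 -0.524   0.2309] yjaw -72.4 tilt [-1.    -0.001 -0.   ] q6 90.0 F [-0.5  0.2 -0.8] T [-0.    0.07 -0.  ] op 0.0854
R [[-0.0, 0.303, -0.953], [0.001, -0.953, -0.303], [-1.0, -0.001, -0.0]]
port [0.53123825 0.14666232 0.078     ] edge [array([0.531 , 0.1757]), array([0.5315, 0.1177])]
port [0.53611175 0.15051552 0.078     ] edge [array([0.5396, 0.1213]), array([0.5327, 0.1797])]
t 215 ((0.5320791602134705, 0.148135706782341), 0.0288254301995039)
t 225 ((0.5319386124610901, 0.14779405295848846), 0.02847226895391941)
t 235 ((0.5319585800170898, 0.1479552537202835), 0.028078263625502586)
s 215 ((0.5339989066123962, 0.14950735867023468), 0.03008410707116127)
s 225 ((0.534307599067688, 0.14989495277404785), 0.02966204658150673)
s 235 ((0.5344977974891663, 0.1498490422964096), 0.02906617522239685)
hex ctr [ 0.53963231 -0.14211258]  normals mod60 [30.44948699 33.69686835 36.08781729 31.34933467 37.62882241 24.36354251] [0.0200599  0.01814197 0.01708909 0.02031142 0.02133739 0.01739596]
[31.39138915 25.73543507] [0.01803339 0.01650119]
gap -25.924127711982717
gap 83.26033997708032
gap -161.01657776090582
```

Two views put the plug at about (0.537,-0.1465), flats square to 31° mod 60, and the port at about (0.533,0.149). They differ by 2 mm. I'll move above the plug.

```bash
python3 -m jog '8 -24 -46 -10; 16 -49 -93 -20; 24 -74 -140 -30; 32 -98 -187 -40; 40 -123 -234 -50; 48 -148 -280 -60; 56 -173 -327 -70; 64 -198 -374 -80' 1 20; python3 -c "
from h import *
rep(); o,p,R=pose(); print(R.T@(np.array([.537,-.1465,.12])-p)*1000)"
```

```text
time: 1.35
ee_pos: [0.4641, -0.2207, 0.1672]
tcp_rot: [52.5, 90.0, -29.5]
wrist_force: [0.4, -1.1, -0.2]
opening: 0.0855
t 1.35 p [ 0.4641 -0.2207  0.1672] yjaw 8.0 tilt [-1.  0.  0.] q6 56.6 F [ 0.4 -1.1 -0.2] T [-0.02 -0.01 -0.03] op 0.0855
[ 47.21002714  82.4220897  -63.42780413]
```

```bash
python3 -m jog '6 12 -9 -3; 12 24 -18 -6; 18 36 -28 -10; 24 48 -37 -13; 30 60 -46 -16; 38 72 -55 -20; 47 82 -63 -23; 47 82 -63 -23' 0.7 20; python3 -c "
from h import *
rep(); o,p,R=pose(); print(R.T@(np.array([.537,-.1465,.031])-p)*1000)
s=cam('scene'); save(s,'a1.png',(120,60,260,220),3); t=cam('top'); save(t,'a2.png',(280,180,440,320),3)"
```

```text
time: 2.35
ee_pos: [0.536, -0.1482, 0.1192]
tcp_rot: [-135.7, 89.9, 165.0]
wrist_force: [-0.8, -0.1, -0.5]
opening: 0.0598
t 2.35 p [ 0.536  -0.1482  0.1192] yjaw 30.7 tilt [-1.    -0.001 -0.001] q6 43.8 F [-0.8 -0.1 -0.5] T [ 0.04 -0.04  0.04] op 0.0598
[88.21559862  1.86319037 -0.83783139]
```

View pics/a1.png

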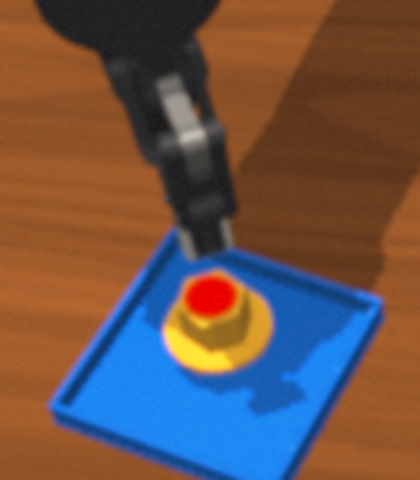

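The gripper is above the plug (red top at crop (210,295)) and the near finger lies toward a flat. Descend and close gently.

```bash
python3 -m jog '15 1 -1 0; 30 2 -1 0; 45 2 -1 0; 60 2 -1 0; 72 2 -1 0; 82 2 -1 0; 87 2 -1 0; 87 2 -1 0' 0.6 20;  python3 -m jog '0 0 0 0; 0 0 0 0; 0 0 0 0; 0 0 0 0; 0 0 0 0; 0 0 0 0; 0 0 0 0; 0 0 0 0' 0 40; python3 -c "
from h import *
rep()"
```

```text
time: 3.45
ee_pos: [0.5371, -0.1469, 0.0331]
tcp_rot: [-135.6, 90.0, 165.0]
wrist_force: [-0.8, -0.3, 0.7]
opening: 0.0516
time: 4.45
ee_pos: [0.5376, -0.147, 0.034]
tcp_rot: [44.2, 89.9, -15.2]
wrist_force: [0.8, 0.6, 5.7]
opening: 0.0313
t 4.45 p [ 0.5376 -0.147   0.034 ] yjaw 30.6 tilt [-1.     0.001  0.001] q6 44.1 F [0.8 0.6 5.7] T [ 0.04  0.14 -0.04] op 0.0313
```

Grasped (opening 31 mm ≈ 32 across flats). Lift and look at the lugs.

```bash
python3 -m jog '-5 0 0 0; -20 0 0 0; -40 0 0 0; -60 0 0 0; -80 0 0 0; -100 0 0 0; -120 0 0 0; -120 0 0 0' 0 40; python3 -c "
from h import *
rep()
s=cam('scene'); p=proj(s,[.5375,-.147,.13]); print(p); u,v=p.astype(int); save(s,'b1.png',(u-45,v-35,u+45,v+35),6)"
```

```text
time: 5.45
ee_pos: [0.5379, -0.1471, 0.1554]
tcp_rot: [43.6, 89.8, -15.7]
wrist_force: [0.8, -0.3, -2.5]
opening: 0.031
t 5.45 p [ 0.5379 -0.1471  0.1554] yjaw 30.6 tilt [-1.     0.002  0.002] q6 44.1 F [ 0.8 -0.3 -2.5] T [-0.01  0.    0.07] op 0.031
[179.80023817 123.62006837]
```

View pics/b1.png

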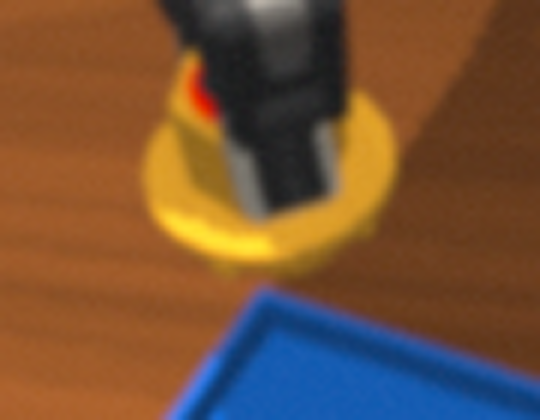

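Run:
```python
from h import *
s=cam('scene'); u0,v0=179-45,123-35
z0=.1554-.030
for z,n in((z0+.006,"lug bottom"),):
  for a in(31,91,151,211,271,-29):
    A=np.radians(a); print(n,a,((proj(s,[.5378+.0205*np.cos(A),-.147+.0205*np.sin(A),z])-[u0,v0])*6).round())
for a in(0,45,90,-90): A=np.radians(a); print("flange",a,((proj(s,[.5378+.028*np.cos(A),-.147+.028*np.sin(A),z0+.021])-[u0,v0])*6).round())
```

```text
lug bottom 31 [302. 273.]
lug bottom 91 [361. 217.]
lug bottom 151 [332. 157.]
lug bottom 211 [246. 150.]
lug bottom 271 [186. 204.]
lug bottom -29 [213. 266.]
flange 0 [233. 260.]
flange 45 [329. 240.]
flange 90 [384. 177.]
flange -90 [141. 155.]
```

Lugs seem to lie at about 91°/211°/-29°, close to the gaps seen in the port (about 85° mod 120). I'll turn 40° clockwise on the way so they land on top of the thread.

```bash
python3 -m jog '0 12 -21 3; 0 30 -53 8; 0 50 -88 14; 0 72 -126 20; 0 94 -165 26; 0 116 -204 32; 0 136 -239 37; 0 146 -257 40' 0 40; python3 -m jog '6 0 0 0; 12 0 0 0; 18 0 0 0; 24 0 0 0; 30 0 0 0; 34 0 0 0; 34 0 0 0; 34 0 0 0' 0 40;  python3 - <<'E'
from h import *
rep(); o,p,R=pose()
s=cam('scene'); t=cam('top')
u,v=proj(s,[.533,.149,.09]).astype(int); a=cv2.resize(s["color"][v-35:v+35,u-40:u+40,::-1],(400,350),interpolation=cv2.INTER_CUBIC)
u,v=proj(t,[.533,.149,.09]).astype(int); b=cv2.resize(t["color"][v-35:v+35,u-40:u+40,::-1],(400,350),interpolation=cv2.INTER_CUBIC)
cv2.imwrite("pics/c1.png",np.hstack([a,b]))
E
```

```text
time: 6.55
ee_pos: [0.5311, 0.1504, 0.152]
tcp_rot: [-71.2, 89.9, -170.6]
wrist_force: [0.5, -0.7, -1.7]
opening: 0.0312
time: 7.55
ee_pos: [0.5319, 0.1486, 0.1195]
tcp_rot: [118.8, 90.0, 19.4]
wrist_force: [-0.1, 0.1, -1.8]
opening: 0.0309
t 7.55 p [0.5319 0.1486 0.1195] yjaw -9.4 tilt [-1.  0. -0.] q6 115.0 F [-0.1  0.1 -1.8] T [-0.01  0.05 -0.01] op 0.0309
```

View pics/c1.png

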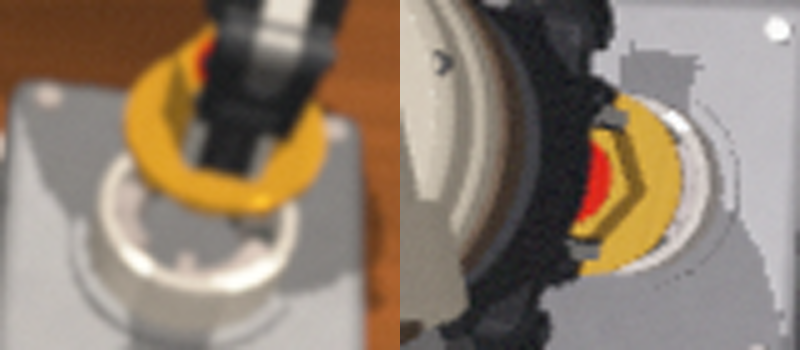

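The flange hangs over the collar in both views. I'll work out the offset between the edges within each view.

Run:
```python
from h import *
s=cam('scene'); t=cam('top')
us,vs=proj(s,[.533,.149,.09]).astype(int)-[40,35]; ut,vt=proj(t,[.533,.149,.09]).astype(int)-[40,35]
S=lambda x,y,z:ray(s,us+x/5,vs+y/5,z)[:2]; T=lambda x,y,z:ray(t,ut+(x-400)/5,vt+y/5,z)[:2]
def ctr(c,z,r): # predicted extents of a circle centred at c, in crop coordinates
    a=np.linspace(0,2*np.pi,361); out=[]
    for k,(o,off) in((s,((us,vs),0)),(t,((ut,vt),400))):
        w=np.array([(proj(k,[c[0]+r*np.cos(b),c[1]+r*np.sin(b),z])-o)*5+[off,0] for b in a]); out.append((w.min(0).round(),w.max(0).round()))
    return out
zf=.1195-.030
print("flange@tcp low",ctr((.5319,.1486),zf+.021,.028)); print("flange@tcp top",ctr((.5319,.1486),zf+.025,.028))
for c in((.533,.149),(.532,.148),(.534,.150)): print("collar",c,ctr(c,.078,.029))
```

```text
flange@tcp low [(array([114.,  53.]), array([315., 210.])), (array([497.,  85.]), array([680., 270.]))]
flange@tcp top [(array([116.,  44.]), array([319., 201.])), (array([493.,  84.]), array([677., 270.]))]
collar (0.533, 0.149) [(array([ 93., 125.]), array([294., 285.])), (array([524.,  88.]), array([704., 269.]))]
collar (0.532, 0.148) [(array([ 90., 122.]), array([290., 282.])), (array([527.,  91.]), array([707., 273.]))]
collar (0.534, 0.15) [(array([ 97., 128.]), array([297., 288.])), (array([521.,  85.]), array([701., 266.]))]
```

```bash
python3 -m jog '0 1 1 0; 2 1 1 0; 4 1 1 0; 7 1 1 0; 9 1 1 0; 11 1 1 0; 13 1 1 0; 14 1 1 0' 0 20; python3 -c "
from h import *
rep()"; python3 -m jog '0.5 0 0 0; 1 0 0 0; 1.5 0 0 0; 2 0 0 0; 2.5 0 0 0; 3 0 0 0; 3 0 0 0; 3 0 0 0' 0 20; python3 -c "
from h import *
rep()"
```

```text
time: 8.75
ee_pos: [0.5326, 0.1474, 0.1052]
tcp_rot: [-48.5, 90.0, -147.9]
wrist_force: [-0.5, -0.1, -1.7]
opening: 0.0312
t 8.75 p [0.5326 0.1474 0.1052] yjaw -9.4 tilt [-1. -0.  0.] q6 114.8 F [-0.5 -0.1 -1.7] T [ 0.   -0.01  0.02] op 0.0312
time: 9.75
ee_pos: [0.5327, 0.1474, 0.1023]
tcp_rot: [130.7, 90.0, 31.4]
wrist_force: [0.1, 0.4, -2.0]
opening: 0.0311
t 9.75 p [0.5327 0.1474 0.1023] yjaw -9.4 tilt [-1.  0. -0.] q6 114.8 F [ 0.1  0.4 -2. ] T [ 0.01 -0.    0.  ] op 0.0311
```

Free descent so far. I'll go on in small steps.

```bash
for i in 1; do python3 -m jog '0.5 0 0 0; 1 0 0 0; 1.5 0 0 0; 2 0 0 0; 2.5 0 0 0; 3 0 0 0; 3 0 0 0; 3 0 0 0' 0 20; done; python3 -c "
from h import *
rep()"
```

```text
time: 10.75
ee_pos: [0.5327, 0.1474, 0.0993]
tcp_rot: [-83.4, 90.0, 177.3]
wrist_force: [0.1, -0.2, -1.4]
opening: 0.0312
t 10.75 p [0.5327 0.1474 0.0993] yjaw -9.4 tilt [-1. -0.  0.] q6 114.8 F [ 0.1 -0.2 -1.4] T [ 0.01 -0.    0.01] op 0.0312
```

```bash
python3 -m jog '0.5 0 0 0; 1 0 0 0; 1.5 0 0 0; 2 0 0 0; 2 0 0 0; 2 0 0 0; 2 0 0 0; 2 0 0 0' 0 20; python3 -c "
from h import *
rep()"
```

```text
time: 11.75
ee_pos: [0.5327, 0.1475, 0.098]
tcp_rot: [113.7, 90.0, 14.4]
wrist_force: [-2.0, -1.3, 5.0]
opening: 0.0313
t 11.75 p [0.5327 0.1475 0.098 ] yjaw -9.4 tilt [-1.     0.001 -0.   ] q6 114.8 F [-2.  -1.3  5. ] T [-0.24  0.56 -0.01] op 0.0313
```

Contact with the flange about 11 mm above the rim, so the lugs are on the thread. Loosen the fingers and look.

```bash
python3 -m jog '0 0 0 0; 0 0 0 0; 0 0 0 0; 0 0 0 0; 0 0 0 0; 0 0 0 0; 0 0 0 0; 0 0 0 0' 0.4 20
cat >> h.py <<'E'
def look(name):
    s=cam('scene'); t=cam('top'); o=[]
    for k in(s,t):
        u,v=proj(k,[.533,.149,.09]).astype(int); o.append(cv2.resize(k["color"][v-35:v+35,u-40:u+40,::-1],(400,350),interpolation=cv2.INTER_CUBIC))
    cv2.imwrite("pics/"+name,np.hstack(o))
E
python3 -c "
from h import *
rep(); look('d1.png')"
```

```text
time: 12.75
ee_pos: [0.5327, 0.1474, 0.0973]
tcp_rot: [-67.6, 90.0, -167.0]
wrist_force: [0.2, 0.1, 0.7]
opening: 0.0342
t 12.75 p [0.5327 0.1474 0.0973] yjaw -9.4 tilt [-1. -0.  0.] q6 114.8 F [0.2 0.1 0.7] T [-0.01 -0.06  0.04] op 0.0342
```

View pics/d1.png

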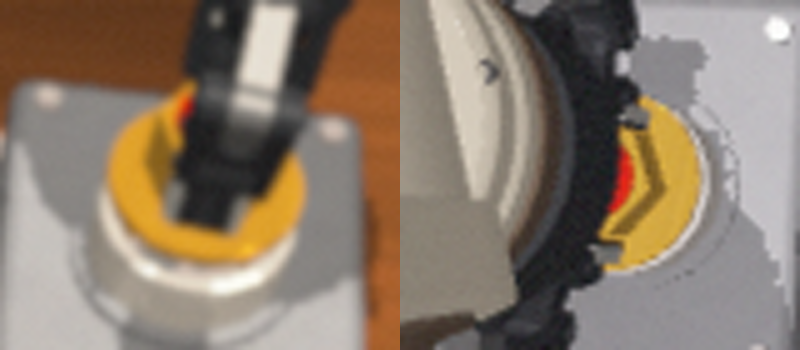

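Plug rests square in the collar, flange low edge at crop (205,262), collar edge at about 285. Now backward, loosely, with a height measurement after each call.

```bash
cat >> h.py <<'E'
def height():
    s=cam('scene'); C=s["color"].astype(float); rb=C[:,:,0]-C[:,:,2]
    a=np.linspace(0,2*np.pi,361); hs=[]
    def bot(h,u): # image row of the flange's front lower edge at column u
        w=np.array([proj(s,[.5335+.028*np.cos(b),.149+.028*np.sin(b),.078+h]) for b in np.linspace(-1.2,1.2,61)]); o=np.argsort(w[:,0]); return np.interp(u,w[o,0],w[o,1])
    u0=proj(s,[.5335,.149,.085])[0]
    for u in np.arange(round(u0)-8,round(u0)+9):
        u=int(u); v0=int(bot(.012,u))-5; col=rb[v0:v0+22,u]; i=np.where(col>70)[0]
        if not len(i): continue
        i=i[-1]; f=(col[i]-70)/(col[i]-col[i+1]); v=v0+i+f
        H=np.linspace(-.01,.03,81); hs.append(np.interp(-v,[-bot(h,u) for h in H],H))
    print("flange height mm (median,spread)",(np.median(hs)*1000).round(2),(np.std(hs)*1000).round(2),len(hs))
E
python3 -c "
from h import *
height()"
python3 -m jog '0 0 0 -3; 0 0 0 -6; 0 0 0 -9; 0 0 0 -12; 0 0 0 -15; 0 0 0 -18; 0 0 0 -21; 0 0 0 -24' 0.4 20; python3 -c "
from h import *
rep(); height()"
```

```text
flange height mm (median,spread) 10.29 0.54 17
time: 13.9
ee_pos: [0.5332, 0.1475, 0.0981]
tcp_rot: [87.9, 89.9, 12.7]
wrist_force: [0.4, 0.2, 3.7]
opening: 0.0342
t 13.9 p [0.5332 0.1475 0.0981] yjaw 14.7 tilt [-1.     0.002  0.   ] q6 90.7 F [0.4 0.2 3.7] T [-0.06 -0.06 -0.1 ] op 0.0342
flange height mm (median,spread) 11.83 0.29 17
```

The plug climbs as expected and is touching the tips. I'll raise the fingers 2 mm and carry on backward.

```bash
python3 -m jog '-1 0 0 0; -2 0 0 -3; -2.5 0 0 -6; -3 0 0 -9; -3 0 0 -12; -3 0 0 -15; -3 0 0 -18; -3 0 0 -18' 0.4 20; python3 -c "
from h import *
rep(); height()"
```

```text
time: 14.95
ee_pos: [0.5323, 0.1473, 0.0997]
tcp_rot: [-105.9, 89.9, -163.3]
wrist_force: [-0.1, 0.3, -2.8]
opening: 0.0338
t 14.95 p [0.5323 0.1473 0.0997] yjaw 32.6 tilt [-1.    -0.001 -0.   ] q6 72.9 F [-0.1  0.3 -2.8] T [-0.02  0.05 -0.04] op 0.0338
flange height mm (median,spread) 14.34 1.21 17
```

```bash
python3 -m jog '0 0 0 0; 0 0 0 0; 0 0 0 0; 0 0 0 0; 0 0 0 0; 0 0 0 0; 0 0 0 0; 0 0 0 0' 0.5 20; python3 -c "
from h import *
rep(); height(); look('e1.png')"
```

```text
time: 16.0
ee_pos: [0.5327, 0.1474, 0.1003]
tcp_rot: [-146.0, 90.0, 156.6]
wrist_force: [0.1, 0.1, -0.2]
opening: 0.0427
t 16.0 p [0.5327 0.1474 0.1003] yjaw 32.6 tilt [-1. -0. -0.] q6 72.8 F [ 0.1  0.1 -0.2] T [-0.02 -0.   -0.04] op 0.0427
flange height mm (median,spread) 4.57 0.16 17
```

View pics/e1.png

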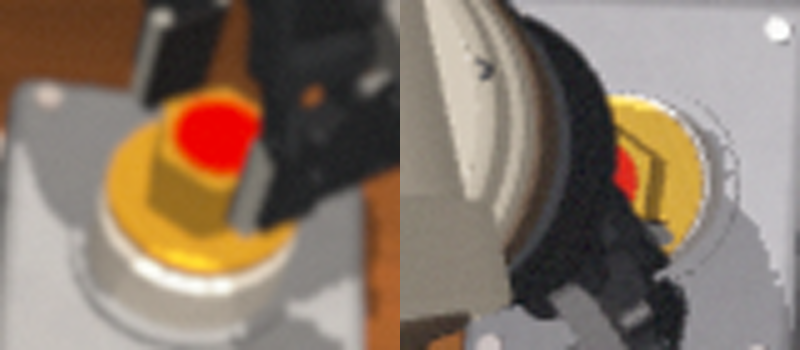

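Height 4.6 mm: the lugs have dropped into the starts after about 35° backward, as the port picture suggested. I'll regrip one flat pair back (wrist range), lower, and close loosely.

```bash
python3 -m jog '0 0 0 0; 0 0 0 -10; 0 0 0 -20; 0 0 0 -30; 0 0 0 -40; 0 0 0 -50; 0 0 0 -60; 0 0 0 -60' 0.6 20; python3 -m jog '2 0 0 0; 4 0 0 0; 6 0 0 0; 6 0 0 0; 6 0 0 0; 6 0 0 0; 6 0 0 0; 6 0 0 0' 0.4 20; python3 -c "
from h import *
rep(); height()"
```

```text
time: 17.15
ee_pos: [0.5327, 0.1475, 0.1003]
tcp_rot: [79.2, 90.0, 81.8]
wrist_force: [-0.1, 0.1, 0.2]
opening: 0.0517
time: 18.15
ee_pos: [0.5326, 0.1474, 0.0943]
tcp_rot: [-159.4, 90.0, -156.8]
wrist_force: [1.0, 1.6, 0.2]
opening: 0.0339
t 18.15 p [0.5326 0.1474 0.0943] yjaw 92.6 tilt [-1. -0. -0.] q6 12.8 F [1.  1.6 0.2] T [ 0.33 -0.01  0.01] op 0.0339
flange height mm (median,spread) 4.92 0.16 17
```

```bash
python3 -m jog '0 0 0 3; 0.2 0 0 6; 0.4 0 0 9; 0.6 0 0 12; 0.8 0 0 15; 1 0 0 18; 1.1 0 0 21; 1.2 0 0 24' 0.41 20; python3 -c "
from h import *
rep(); height()"; python3 -m jog '0.2 0 0 3; 0.4 0 0 6; 0.5 0 0 9; 0.7 0 0 12; 0.9 0 0 15; 1 0 0 18; 1.2 0 0 21; 1.3 0 0 24' 0.41 20; python3 -c "
from h import *
rep(); height()"
```

```text
time: 19.2
ee_pos: [0.5326, 0.1472, 0.093]
tcp_rot: [-97.9, 90.0, -119.3]
wrist_force: [-0.4, 0.0, -1.1]
opening: 0.0348
t 19.2 p [0.5326 0.1472 0.093 ] yjaw 68.5 tilt [-1.    -0.001 -0.   ] q6 36.9 F [-0.4  0.  -1.1] T [-0.06 -0.01 -0.  ] op 0.0348
flange height mm (median,spread) 3.85 0.27 17
time: 20.25
ee_pos: [0.5325, 0.1472, 0.0915]
tcp_rot: [-84.3, 90.0, -129.8]
wrist_force: [0.1, -0.3, -1.4]
opening: 0.0351
t 20.25 p [0.5325 0.1472 0.0915] yjaw 44.6 tilt [-1.    -0.001  0.   ] q6 60.9 F [ 0.1 -0.3 -1.4] T [-0.02  0.01  0.04] op 0.0351
flange height mm (median,spread) 2.57 0.33 17
```

It is following the thread down. Continue, watching for the stop.

```bash
python3 -m jog '0.2 0 0 3; 0.4 0 0 6; 0.5 0 0 9; 0.7 0 0 12; 0.9 0 0 15; 1 0 0 18; 1.2 0 0 21; 1.3 0 0 24' 0.41 20; python3 -c "
from h import *
rep(); height()"; python3 -m jog '0 0 0 1.5; 0 0 0 3; 0 0 0 4.5; 0 0 0 6; 0 0 0 7.5; 0 0 0 9; 0 0 0 10.5; 0 0 0 12' 0.41 20; python3 -c "
from h import *
rep(); height()"
```

```text
time: 21.3
ee_pos: [0.5325, 0.1472, 0.0903]
tcp_rot: [-62.1, 90.0, -131.5]
wrist_force: [-0.6, -0.5, -0.7]
opening: 0.0349
t 21.3 p [0.5325 0.1472 0.0903] yjaw 20.6 tilt [-1.    -0.001  0.   ] q6 84.8 F [-0.6 -0.5 -0.7] T [ 0.   -0.03 -0.01] op 0.0349
flange height mm (median,spread) 0.93 0.26 17
time: 22.35
ee_pos: [0.5326, 0.1474, 0.0905]
tcp_rot: [-76.9, 90.0, -158.4]
wrist_force: [-0.8, -0.2, -1.4]
opening: 0.0349
t 22.35 p [0.5326 0.1474 0.0905] yjaw 8.5 tilt [-1. -0.  0.] q6 96.9 F [-0.8 -0.2 -1.4] T [-0.   -0.05 -0.02] op 0.0349
flange height mm (median,spread) -0.01 0.33 17
```

```bash
python3 -m jog '0 0 0 0.7; 0 0 0 1.4; 0 0 0 2.1; 0 0 0 2.8; 0 0 0 3.5; 0 0 0 4.2; 0 0 0 5; 0 0 0 5' 0.41 20; python3 -c "
from h import *
rep(); height()"; python3 -m jog '0 0 0 0.7; 0 0 0 1.4; 0 0 0 2.1; 0 0 0 2.8; 0 0 0 3.5; 0 0 0 4; 0 0 0 4; 0 0 0 4' 0.41 20; python3 -c "
from h import *
rep(); height()"
```

```text
time: 23.4
ee_pos: [0.5327, 0.1474, 0.0905]
tcp_rot: [99.8, 90.0, 13.4]
wrist_force: [-0.0, 0.5, -0.3]
opening: 0.035
t 23.4 p [0.5327 0.1474 0.0905] yjaw 3.6 tilt [-1.  0. -0.] q6 101.9 F [-0.   0.5 -0.3] T [-0.03  0.02 -0.02] op 0.035
flange height mm (median,spread) 0.08 0.25 17
time: 24.45
ee_pos: [0.5327, 0.1475, 0.0905]
tcp_rot: [131.5, 90.0, 41.2]
wrist_force: [0.5, -0.5, -0.1]
opening: 0.0351
t 24.45 p [0.5327 0.1475 0.0905] yjaw -0.4 tilt [-1.  0. -0.] q6 105.8 F [ 0.5 -0.5 -0.1] T [-0.01  0.02 -0.  ] op 0.0351
flange height mm (median,spread) 0.09 0.26 17
```

```bash
for k in 1 2; do python3 -m jog '0 0 0 0.7; 0 0 0 1.4; 0 0 0 2.1; 0 0 0 2.8; 0 0 0 3.5; 0 0 0 4; 0 0 0 4; 0 0 0 4' 0.41 20 >/dev/null; python3 -c "
from h import *
rep(); height()"; done
```

```text
t 25.5 p [0.5327 0.1475 0.0905] yjaw -4.4 tilt [-1.  0. -0.] q6 109.8 F [ 1.3  0.2 -0.3] T [ 0.23 -0.08  0.07] op 0.0347
flange height mm (median,spread) 0.05 0.42 17
t 26.55 p [0.5327 0.1475 0.0905] yjaw -8.4 tilt [-1.  0. -0.] q6 113.8 F [1.  0.7 0.1] T [ 0.15 -0.14  0.26] op 0.0349
flange height mm (median,spread) -0.05 0.61 17
```

The reaction moment has built up (0.07 → 0.26 N m) with the flange at 0 mm, so that is the end stop. Release, rise clear, and check.

```bash
python3 -m jog '0 0 0 0; 0 0 0 0; 0 0 0 0; 0 0 0 0; 0 0 0 0; 0 0 0 0; 0 0 0 0; 0 0 0 0' 0.8 20 >/dev/null; python3 -m jog '-5 0 0 0; -15 0 0 0; -30 0 0 0; -45 0 0 0; -60 0 0 0; -80 0 0 0; -100 0 0 0; -120 0 0 0' 0.8 20 >/dev/null; python3 -m jog '0 0 10 0; 0 0 40 0; 0 0 70 0; 0 0 100 0; 0 0 130 0; 0 0 150 0; 0 0 150 0; 0 0 150 0' 0.8 20; python3 -c "
from h import *
rep(); height(); look('f1.png')"
```

```text
time: 29.6
ee_pos: [0.5107, -0.0009, 0.2101]
tcp_rot: [-103.0, 90.0, 158.6]
wrist_force: [0.2, 0.6, 0.8]
opening: 0.0682
t 29.6 p [ 0.5107 -0.0009  0.2101] yjaw -8.4 tilt [-1. -0. -0.] q6 98.3 F [0.2 0.6 0.8] T [0.02 0.01 0.05] op 0.0682
flange height mm (median,spread) -0.33 0.63 17
```

View pics/f1.png

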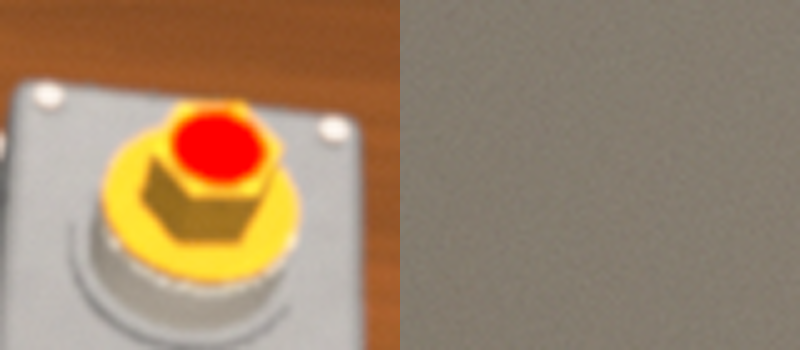

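Flange is flat on the rim and level, and the head is free of the fingers. One last check of the hex angle and the other objects.

Run:
```python
from h import *
s=cam('scene'); us,vs=proj(s,[.533,.149,.09]).astype(int)-[40,35]
a,b=[ray(s,us+x/5,vs+y/5,.106)[:2] for x,y in((193,195),(255,197))]; e=b-a; print("hex normal",np.degrees(np.arctan2(e[1],e[0]))-90,np.linalg.norm(e))
o=cv2.imread("pics/scene0.png"); d=cv2.absdiff(o,s["color"][:,:,::-1].copy()).max(2)
for n,(x0,y0,x1,y1) in dict(bearing=(283,122,318,152),oil=(145,265,195,320),beaker=(305,310,365,378)).items(): print(n,(d[y0:y1,x0:x1]>50).mean().round(3))
```

```text
hex normal 4.4161190258473795 0.01715551693364608
bearing 0.0
oil 0.0
beaker 0.0
```

```bash
python3 -c "
from workcell import bot
print(bot.job_done())"
```

```text
the job is handed in; nothing more can be done
None
```

The plug is screwed home in the port, and I handed the job in at about 30 s of the 72 s allowed.

- **Seating:** I took the plug from the tray and set it in the port with its lugs on top of the thread, flange about 10 to 11 mm above the rim. I then turned it anticlockwise, about 42° at the fingers.
- **Thread start:** Loosely closed, the fingers wedged on the head near the end of that turn and seemed to carry the plug up slightly. When I opened them it dropped into the starts, with the flange at 4.6 mm. The drop therefore came on release, not during the turn.
- **Driving home:** I regripped on another pair of flats and turned clockwise with loose fingers. The flange went 4.9, 3.9, 2.6, 0.9, then 0 mm. I stopped when the reaction moment rose to about 0.26 N m, then let go and moved clear.

**Last checks:**
- The flange measured -0.3 ± 0.6 mm above the rim, which is on the rim within the error.
- The head is level in the final picture. Its flats imply roughly 80 to 85° turned from the starts, against the 85° given.
- The bearing, oil can and beaker show no change in the scene camera.
- The final top view was blocked by the arm, so these checks rest on the scene camera alone. The two cameras disagreed by about 2 mm on the port's position, and I corrected for that before inserting the plug.

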